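# Prop the returns cubby door open on the stay bar's middle hole

## Robot

A 6-joint arm with a two-finger parallel gripper is mounted at the origin on the work surface. World frame = base frame: x ahead of the robot, y to its left, z up, the work surface at z = 0. Lengths are in m, angles in rad, forces in N, time in s.
With the tool pointing down it reaches from about 0.15 to 0.775 m from the base axis. Payload 6.1 kg.
Tool frame: the origin (TCP) lies at the very end of the fingers, on their centre line; the grasp point (between the pads) lies behind it (arm.pinch_z is the z of the grasp point in the tool frame, in m); z points along the fingers, y is the line along which they close (so a half turn about z gives the same grasp; the last joint's range is limited). The gripper opens to 85 mm and grips with 20 to 120 N. Pads are 22 mm wide; open, the fingers measure 114 mm over their backs; the gripper's body (76 mm by 85 mm) begins 54 mm behind the grasp point. The pads swing forward as they close: fully open they stand 13 mm farther back than shut.
Start: joints at [-1.273, 0.126, -0.04, 1.405, 0, 1.571], TCP at [0.154, -0.502, 0.209] pointing down, gripper open.
Joint ranges: [-2.72, 2.72], [-0.95, 1.95], [-1.27, 1.35], [-1.78, 2.02], [-1.46, 1.47], [-3.14, 3.14]. Speed limits (rad/s): [2.39, 2.39, 3.01, 3.14, 3.14, 3.14].

## Interface

Orientations are given as a unit quaternion [w, x, y, z].
In Python, from workcell import arm gives the robot as it stands. The module is installed in compiled form; this text tells all that it offers.
- The arm moves only by the shell command python3 -m jog 'ROWS' [FORCE]. ROWS is JSON, a list of rows, each a list of 7 numbers: the turn, a rotation vector about the tool's x, y, z normalised to -1 to 1, where 1 is 5 degrees, then the shift along the tool's x, y, z normalised to -1 to 1, where 1 is 0.025 m, then the opening, from -1 (shut) to 1 (fully open). In form: [[rx, ry, rz, tx, ty, tz, gripper], ...]. A call has 1 to 8 rows; each row shifts and turns the commanded pose from where the row before left it, along the tool's axes as they then stand; what a row does not reach is not made up. A row lasts 1/8 s, in which the tool goes at most 62.5 mm and 10.7 degrees, less where a joint would pass 70% of its speed; a pose out of reach is approached as far as the arm can. A call with a number of a shift or a turn outside -1 to 1 is refused whole. A call with a gripper value outside its range is refused whole. The fingers move at their own pace and stop on an object; FORCE is the grip in N (left out, the last holds). Time passes only in rows, so rows that do not move let the fingers close. It gives the time, the measured TCP pose, the force, the opening and the grip force at its end, in the units of the state.
- arm.get_state(): the state, without advancing time (a new reading comes with each control period).
- arm.get_image(name): name is "scene" or "top" or "wrist"; returns a dict with "frame" (480x640x3 uint8, blue, green, red), "z_map" (480x640 float32, m along the optical axis (not along the pixel's ray), 0 where there is no reading), "vertical_fov" (degrees; the focal length in pixels is half the picture's height over the tangent of half this angle, whatever the lens; pixels are square), "cx", "cy" (the principal point, pixels), "camera_from_world" (4x4, takes a point from world to camera coordinates). Camera axes: x right, y up, looking along -z (the intrinsics and any distortion apply to the point x, -y, -z); pixel columns grow to the right and rows downward; lengths in m; the calibration is good to about 2 mm. The wrist camera is an equidistant fisheye: a pixel r from the principal point sees the ray r / f radians off the axis. A picture is of the moment at which its call begins.
- arm.finish_job(): hands the job in; it is judged then, once.
Trained networks look in the newest picture that a camera, given by its name, has taken for a name from the list of things; names that differ only in an ending like _2 or _b are one class to them, and where a whole thing is asked for, a point or a joint stands for the part that bears it (a point fixed in the world has none). Each returns a list of dicts, best first, with "p" (0 to 1); they miss things now and then, are a little off and sometimes report something else, mostly with a low value. They report only what shows in the picture. A call takes as long as a camera call.
- arm.regions_of(query, camera): "region" (480x640 bool, what is visible of it) and "bbox" ([left, top, right, bottom] in pixels, round what is visible of it).
The state is a dict: "time": time; "joints": joint angles; "dq": joint speeds; "joint_torque": joint torques, N m; "tool_pos": TCP position; "ee_rot": TCP orientation; "contact_force": force on the tool from outside, world axes, zero at the start; "ft_torque": the same for the moment, N m; "finger_gap": finger opening in m; "grip_force": force on a finger pad.
Only numpy, scipy, OpenCV 4.12 (cv2) and the standard library are available. Lean on these libraries where they do the work, as an engineer would, in place of code of your own. Each camera call takes 0.05 s, during which the arm holds its last target. There are 200 camera calls.

## Task

Take the red stay bar by its black T-handle, draw the spring-closed frosted door open with it and lower the bar's middle hole over the steel peg, so that the bar lies fully down and the door is held open there when you let go. Feel for the hole and let the bar down gently, never forcing it onto the peg, and leave the mug, scanner cradle, tray and pliers where they are.

Things in the scene. Friction and masses are not known exactly. Their poses are not given: they have to be found in the camera images.
- cubby: Fixed grey steel cubby, 240 (x) x 520 (y) x 130 mm high, under a 20 mm laminated oak top (280 x 560 mm, overhanging the door side by 10 mm) whose upper face is 150 mm above the origin. Origin: centre of the underside. Its -x side carries the door; the stay bar runs along y above the oak top, its centre line 100 mm to -x of the origin, 22 mm above the oak.
- door (a joint): Opening of the frosted door in m: 0 shut, grows as the door slides along the cubby's +y, up to 0.14. A spring pulls it shut with 4 to 5.5 N at all times (slide friction about 1 N; lightly damped). A steel strap joins it to the bar's pivot, so pulling the bar towards +y opens the door.
- stay (a joint): Angle of the stay bar about its pivot, rad: 0 = level, fully down (end stop), grows as the free end rises, up to 0.6. The hinge is stiff with friction (0.6 N m): the bar (about 0.2 kg) stays at the angle where it is left and must be moved down by hand, about 1 N at the handle; lifting takes about 3.5 N. It starts raised, 0.34 to 0.45, clear of the peg.
- stay_pivot (a point): Pivot axis of the bar (parallel to the cubby's x), in the middle of the bar's thickness. It is 172 mm above the cubby's origin, at cubby x = -100 mm and y = +100 mm + door opening. The red bar is 26 mm wide, 5 mm thick, reaches 288 mm from the pivot towards the cubby's -y, and has three through holes of 14 mm diameter at 110, 164 and 218 mm from the pivot (solid in between).
- stay_grip (a point): Middle of the black T-handle: a round crossbar of 18 mm diameter, 46 mm long along the cubby's x, on a 10 mm stem; 268 mm from the pivot along the bar and 37.5 mm above the bar's mid-plane. Pinch it from above with the fingers closing along the cubby's y; it can then turn between the pads as the bar tilts.
- stay_hole2 (a point): Centre of the middle hole at the bar's underside, 164 mm from the pivot.
- bracket: Fixed black bracket on the oak top, 34 (x) x 84 (y) x 6 mm, axes as the cubby's; origin at the centre of its underside, below the bar's centre line, somewhere 75 to 97 mm to -y of the shut door's pivot. It carries the fixed upright steel peg, which takes only a light load.
- mug: Black mug, 76 mm wide, 90 mm high, with markers up to 135 mm high; stands on the oak top; origin at the centre of its underside. Leave alone.
- cradle: Silver scanner cradle, 85 x 75 x 79 mm, on the oak top; origin at the centre of its underside. Leave alone.
- tray: Blue sorting tray, 110 x 165 x 30 mm, on the oak top; origin at the centre of its underside. The pliers lie in it. Leave alone.
- pliers: Steel pliers, 135 mm long, 14 mm high, lying in the blue tray; origin at the underside of the joint pin. Leave alone.
- slot_mid (a point): Point over the middle of the bracket's slot at the height of the peg's tip, 36 mm above the oak (16.5 mm above the underside of a level bar). The steel peg, 10 mm in diameter with a flat tip, is clamped anywhere up to 18 mm to either side of this point along y (x the same); where exactly is not measured and must be seen or felt.

How it is judged:
On the way:
1. the door is drawn open by more than 30 mm (value of joint door above 0.03 m), for 0.1 s.
At the end, for the whole second after the job is handed in: The bar lies level, fully down (within 0.025 rad), with the peg through its middle hole (that hole is within 21.5 mm of the bracket's middle along y), and the door rests open, held by the peg (value of joint stay below 0.025 rad and y of stay_hole2 in the frame of bracket between -0.0215 and 0.0215 m and velocity of joint door between -0.01 and 0.01 m/s); the robot touches nothing.
It fails at once if the bar is forced or dropped onto the peg: more than 25 N on the peg and bracket (contact force between bracket and anything else above 25 N).
It fails at once if the mug is moved by more than 15 mm (distance of mug from where it was at the start of the episode above 0.015 m).
It fails at once if the cradle is moved by more than 15 mm (distance of cradle from where it was at the start of the episode above 0.015 m).
It fails at once if the tray is moved by more than 15 mm (distance of tray from where it was at the start of the episode above 0.015 m).
It fails at once if the pliers are moved by more than 15 mm (distance of pliers from where it was at the start of the episode above 0.015 m).
It also fails if it takes over 72 s, if anything falls off the work surface, if the arm or the gripper's body presses on something with over 40 N, if the wrist force passes 120 N, or if a joint passes its speed limit or range.

## Working session

There is one attempt and no reset: what is moved stays moved. The work goes in short steps, Python scripts to look and compute and a shell command to move; the robot and the scene stay as the last step left them, time stands still between calls to the robot, and variables do not carry over. Pictures are saved under pics/ and viewed, at most 10 in all, crops included, and the job is handed in when it is done.

```bash
mkdir -p pics
cat > h.py <<'E'
import numpy as np, cv2
from workcell import arm
def K(im):
    f=240/np.tan(np.radians(im["vertical_fov"])/2); return f,im["cx"],im["cy"]
def cloud(im):  # world points for pinhole cameras
    f,cx,cy=K(im); z=im["z_map"]; v,u=np.mgrid[:480,:640]
    P=np.stack([(u-cx)/f*z,-(v-cy)/f*z,-z,np.ones_like(z)],-1)
    return (P@np.linalg.inv(im["camera_from_world"]).T)[...,:3]
E
python3 - <<'E'
from h import *
s=arm.get_state(); print(s, arm.pinch_z)
for n in("scene","top"):
    im=arm.get_image(n); cv2.imwrite(f"pics/{n}0.png",im["frame"]); W=cloud(im); ok=im["z_map"]>0
    print(n,np.linalg.inv(im["camera_from_world"])[:3,3].round(3),K(im))
    for q in("cubby","stay","stay_grip","bracket","mug","cradle","tray"):
        for d in arm.regions_of(q,n)[:2]:
            m=d["region"]&ok
            if m.any(): print(q,round(d["p"],2),np.array(d["bbox"]).astype(int),np.median(W[m],0).round(3),W[m].min(0).round(3),W[m].max(0).round(3))
E
```

```text
{'time': 0.0, 'joints': array([-1.27302779e+00,  1.26380404e-01, -4.06129405e-02,  1.40539464e+00,
       -1.15560397e-05,  1.57078366e+00]), 'dq': array([ 0.00069276, -0.00135874,  0.00187008, -0.00048741,  0.00142863,
       -0.0012989 ]), 'joint_torque': array([-2.22613897e-03, -4.35920870e+01,  3.52918160e+01,  1.74873060e-02,
        5.55801319e-05, -1.62529523e-05]), 'tool_pos': array([ 0.15389516, -0.50147455,  0.20872603]), 'ee_rot': array([-7.86170113e-04,  9.88935942e-01,  1.48341058e-01, -1.23758509e-04]), 'contact_force': array([0.17661505, 0.10743611, 0.83764532]), 'ft_torque': array([ 0.04317804, -0.00751576,  0.00954221]), 'grip_force': 0.0, 'finger_gap': 0.0854821635436545} -0.0187
scene [ 1.066 -0.089  0.701] (np.float64(443.0793038806145), 325.3079847099494, 240.2569649808671)
cubby 0.7 [145 123 521 385] [0.672 0.043 0.149] [ 0.118 -0.247 -0.004] [0.779 0.366 0.316]
stay 0.64 [198 126 363 169] [ 0.515 -0.014  0.246] [ 0.142 -0.101 -0.002] [0.542 0.178 0.316]
stay_grip 0.62 [199 123 362 169] [ 0.514 -0.012  0.244] [ 0.067 -0.11  -0.004] [0.542 0.178 0.316]
stay_grip 
[... 781 characters left out ...]
0.231] [ 0.484 -0.126  0.039] [0.544 0.181 0.319]
stay_grip 0.85 [267 272 433 310] [0.51  0.021 0.23 ] [ 0.484 -0.124  0.146] [0.54  0.178 0.319]
bracket 0.58 [302 284 347 299] [0.511 0.064 0.157] [0.5   0.045 0.153] [0.523 0.118 0.188]
bracket 0.34 [271 272 434 308] [0.51  0.015 0.234] [ 0.486 -0.124  0.147] [0.54  0.176 0.319]
mug 0.66 [286 177 350 228] [0.674 0.083 0.196] [0.628 0.034 0.145] [0.72  0.147 0.286]
mug 0.58 [387 184 463 212] [ 0.68  -0.113  0.166] [ 0.658 -0.174  0.148] [ 0.705 -0.04   0.173]
cradle 0.87 [201 184 249 239] [0.656 0.255 0.167] [0.611 0.215 0.145] [0.709 0.306 0.233]
tray 0.82 [377 168 475 227] [ 0.682 -0.113  0.154] [ 0.624 -0.239 -0.004] [ 0.736 -0.026  0.186]
```

```bash
python3 - <<'E'
import cv2,numpy as np
a=cv2.imread("pics/scene0.png")[100:400,120:540];b=cv2.imread("pics/top0.png")[130:345,160:500]
a=cv2.resize(a,(0,0),fx=1.0,fy=1.0);b=cv2.resize(b,(0,0),fx=420/340,fy=420/340)
cv2.imwrite("pics/both.png",np.vstack([a,b]))
E
cat >> h.py <<'E'
def bar():
    im=arm.get_image("scene"); W=cloud(im); c=im["frame"].astype(int)
    hsv=cv2.cvtColor(im["frame"],cv2.COLOR_BGR2HSV)
    return im,W,hsv
E
python3 - <<'E'
from h import *
for n in("scene","top"):
    im=arm.get_image(n);W=cloud(im);hsv=cv2.cvtColor(im["frame"],cv2.COLOR_BGR2HSV)
    red=((hsv[...,0]<8)|(hsv[...,0]>172))&(hsv[...,1]>140)&(hsv[...,2]>60)&(im["z_map"]>0)
    red&=(W[...,2]>.155)&(W[...,0]<.57)&(W[...,0]>.45)
    red=cv2.erode(red.astype(np.uint8),np.ones((3,3)))>0
    P=W[red]; print(n,len(P),P.min(0),P.max(0))
    c=P.mean(0);u,sv,vt=np.linalg.svd(P-c,full_matrices=False);print(c,vt[0],vt[2],sv/np.sqrt(len(P)))
    # oak outline
    oak=(abs(W[...,2]-.15)<.006)&(im["z_map"]>0)
    r=cv2.minAreaRect(W[oak][:,:2].astype(np.float32));print("oak",r)
    dk=(hsv[...,2]<70)&(W[...,2]>.27)&(W[...,0]<.57)&(W[...,0]>.45)&(W[...,1]<0)&(im["z_map"]>0)
    print("handle",W[dk].mean(0) if dk.any() else 0,W[dk].min(0),W[dk].max(0))
E
```

```text
scene 1146 [ 0.48654998 -0.09893214  0.17518126] [0.53394557 0.15885111 0.28192143]
[0.51187853 0.02149843 0.23228831] [ 0.08567129 -0.92413811  0.37232941] [ 0.03460344 -0.37071801 -0.92810062] [0.080803   0.00743662 0.00073162]
oak ((0.38703489303588867, 0.45560920238494873), (1.3276399374008179, 0.8393822312355042), 87.5217056274414)
handle [ 0.52397852 -0.0680518   0.31023474] [ 0.49549297 -0.07765825  0.27704232] [ 0.54228699 -0.05756255  0.31604105]
top 1463 [ 0.48797591 -0.0975505   0.16814178] [0.53050945 0.17475896 0.30909644]
[0.50856525 0.04346503 0.22328872] [-0.07849131  0.92473746 -0.37242415] [ 0.03797911 -0.37053176 -0.928043  ] [0.08057891 0.0063687  0.00207497]
oak ((0.4834429621696472, 0.22412312030792236), (0.8757333159446716, 0.601814329624176), 89.20128631591797)
handle [ 0.51694779 -0.06646263  0.31311688] [ 0.49546148 -0.07574205  0.27181476] [ 0.53868231 -0.05827229  0.31824534]
```

View pics/both.png

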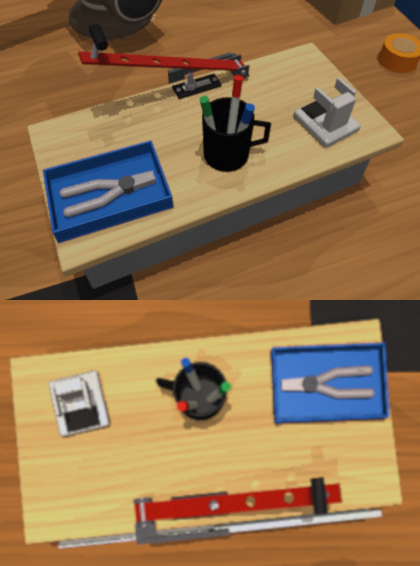

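The scene shows the raised bar with its handle at the near-left end (around (215,137) full-frame). The bracket with the peg lies below its pivot half, around (317,186). Next I locate the peg.

Run:
```python
from h import *
th=.088; ex=np.array([np.cos(th),np.sin(th)]);ey=np.array([-np.sin(th),np.cos(th)]);pv=np.array([.4984,.1653])
im=arm.get_image("scene");W=cloud(im);c=im["frame"][160:205,280:355];cv2.imwrite("pics/peg.png",cv2.resize(c,(0,0),fx=8,fy=8,interpolation=cv2.INTER_CUBIC))
R=(W[...,:2]-pv);X=R@ex;Y=R@ey;Z=W[...,2];ok=(im["z_map"]>0)
for a,b in((.153,.159),(.163,.17),(.17,.178),(.178,.184),(.184,.19)):
    m=ok&(abs(X)<.025)&(Y<-.03)&(Y>-.15)&(Z>a)&(Z<b)
    m[:172]=0
    if m.any(): v,u=np.where(m);print(a,b,m.sum(),"X",np.percentile(X[m],[0,50,100]).round(4),"Y",np.percentile(Y[m],[0,10,50,90,100]).round(4),"u",u.min(),u.max(),"v",v.min(),v.max())
# projections of expected candidates
f,cx,cy=K(im)
for y in(-.06,-.07,-.08,-.09,-.10,-.11):
    for z in(.156,.186):
        p=im["camera_from_world"]@np.r_[pv+ey*y,z,1];print(y,z,cx-f*p[0]/p[2],cy+f*p[1]/p[2])
```

```text
0.153 0.159 550 X [-0.019   0.0027  0.0175] Y [-0.1238 -0.117  -0.0771 -0.0477 -0.0395] u 292 341 v 173 198
0.163 0.17 61 X [-0.0102  0.0026  0.011 ] Y [-0.1032 -0.1021 -0.0966 -0.0871 -0.0852] u 305 315 v 179 188
0.17 0.178 21 X [-0.0009  0.0023  0.0039] Y [-0.0983 -0.0981 -0.0954 -0.0918 -0.0892] u 308 313 v 178 182
0.178 0.184 13 X [-0.0055  0.0028  0.0047] Y [-0.0978 -0.0971 -0.0942 -0.0916 -0.0909] u 308 312 v 173 178
0.184 0.19 16 X [-0.0047  0.0003  0.0032] Y [-0.0984 -0.0974 -0.0935 -0.0908 -0.089 ] u 308 312 v 173 176
-0.06 0.156 327.85835578822866 181.57208213576263
-0.06 0.186 327.905442275897 168.84345901564353
-0.07 0.156 322.77988045717865 183.10649698325457
-0.07 0.186 322.6762422993127 170.38105946038337
-0.08 0.156 317.6684396588108 184.6508720450254
-0.08 0.186 317.4120866270233 171.92893832122957
-0.09 0.156 312.5237113691353 186.20530461767672
-0.09 0.186 312.1126235804573 173.48719900618528
-0.1 0.156 307.34536935619434 187.76989326920915
-0.1 0.186 306.77749674766187 175.05594631506295
-0.11 0.156 302.13308311110416 189.34473785985742
-0.11 0.186 301.40634490339875 176.63528646297965
```

View pics/peg.png

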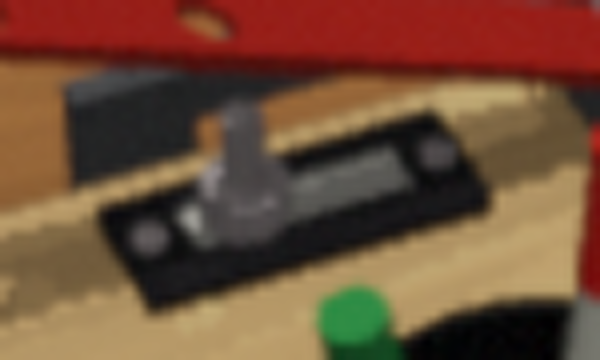

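The peg tip shows at about (310,173) full-frame, left of the bracket's middle. That is Y ≈ -94 mm from the shut pivot, so the door needs about 70 mm of opening. Now I approach the handle.

```bash
python3 -m jog '[[0,0,0.8,0,0,-1,1],[0,0,0.8,0,0,-1,1],[0,0,0.8,0,0,-1,1],[0,0,0,0,0,-1,1],[0,0,0,0,0,-1,1],[0,0,0,0,0,-1,1]]' 40
python3 -m jog '[[0,0,0,1,-1,0,1],[0,0,0,1,-1,0,1],[0,0,0,1,-1,0,1],[0,0,0,1,-1,0,1],[0,0,0,1,-1,0,1],[0,0,0,1,-1,0,1],[0,0,0,1,-1,0,1],[0,0,0,1,-1,0,1]]'
python3 -m jog '[[0,0,0,1,-1,0,1],[0,0,0,1,-1,0,1],[0,0,0,1,-1,0,1],[0,0,0,1,-1,0,1],[0,0,0,1,-1,0,1],[0,0,0,1,-1,0,1],[0,0,0,0,0,0,1]]'
cat >> h.py <<'E'
from scipy.spatial.transform import Rotation as Ro
th=.088; ex=np.array([np.cos(th),np.sin(th),0]);ey=np.array([-np.sin(th),np.cos(th),0]);pv=np.array([.4984,.1653,.172])
def to(p):
    s=arm.get_state(); w,x,y,z=s["ee_rot"]; R=Ro.from_quat([x,y,z,w])
    tgt=Ro.from_matrix(np.column_stack([ex,-ey,[0,0,-1]]))
    g=R.apply([0,0,arm.pinch_z])+s["tool_pos"]
    print("t",s["time"],"grip rel pivot XYZ mm",((g-pv)@np.column_stack([ex,ey,[0,0,1]])*1e3).round(1),"units xyz",(R.inv().apply(np.array(p)-g)/.025).round(2),"rot",(np.degrees((R.inv()*tgt).as_rotvec())/5).round(2))
E
python3 -c "
from h import *
to(pv-ey*.2347+np.array([0,0,.1346]))"
```

```text
time: 1.7
tool_pos: [0.154, -0.5018, 0.3604]
ee_rot: [0.0, 0.999, 0.044, 0.0]
contact_force: [0.3, -0.3, -0.2]
finger_gap: 0.0856
grip_force: 0.0
time: 2.7
tool_pos: [0.3362, -0.284, 0.3596]
ee_rot: [0.0, 0.999, 0.044, 0.0]
contact_force: [0.1, 0.1, 0.4]
finger_gap: 0.0851
grip_force: 0.0
time: 3.58
tool_pos: [0.4729, -0.1209, 0.3589]
ee_rot: [-0.0, 0.999, 0.046, -0.0]
contact_force: [-0.1, -0.2, 0.6]
finger_gap: 0.0851
grip_force: 0.0
t 3.575 grip rel pivot XYZ mm [ -50.6 -282.9  205.6] units xyz [ 2.03 -1.92  2.84] rot [-0.01  0.01  0.04]
```

```bash
python3 -m jog '[[0,0,0,1,-1,0,1],[0,0,0,1,-0.92,0,1],[0,0,0,0,0,0.8,1],[0,0,0,0,0,0,1]]'
python3 - <<'E'
from h import *
to(pv-ey*.2347+np.array([0,0,.1346]))
im=arm.get_image("scene");cv2.imwrite("pics/ap.png",cv2.resize(im["frame"][40:220,150:400],(0,0),fx=3,fy=3))
E
```

```text
time: 4.08
tool_pos: [0.5166, -0.0705, 0.3384]
ee_rot: [-0.0, 0.999, 0.044, -0.001]
contact_force: [-0.2, -0.6, 0.2]
finger_gap: 0.085
grip_force: 0.0
t 4.075 grip rel pivot XYZ mm [  -2.6 -236.4  185.1] units xyz [ 0.11 -0.07  2.02] rot [-0.    0.03  0.  ]
```

View pics/ap.png

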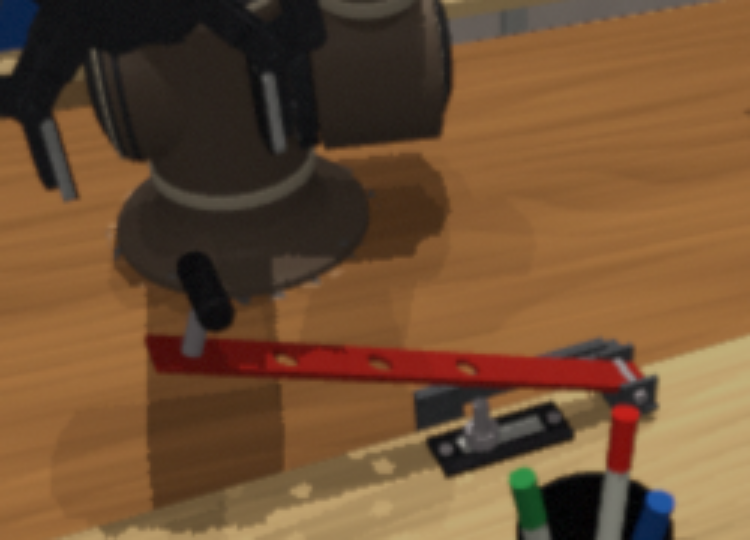

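The open fingers straddle the handle (crop: fingers at x 60 and 275, handle at 205). I descend and close.

```bash
python3 -m jog '[[0,0,0,0.1,-0.07,0.8,1],[0,0,0,0,0,0.8,1],[0,0,0,0,0,0.4,1],[0,0,0,0,0,0,0],[0,0,0,0,0,0,-1],[0,0,0,0,0,0,-1],[0,0,0,0,0,0,-1]]' 40
python3 -m jog '[[0,0,0,0,0,0,-1],[0,0,0,0,0,0,-1],[0,0,0,0,0,0,-1]]'
python3 -c "
from h import *
to(pv-ey*.2347+np.array([0,0,.1346]))"
```

```text
time: 5.0
tool_pos: [0.5199, -0.0682, 0.2899]
ee_rot: [0.0, 0.999, 0.044, 0.0]
contact_force: [-0.0, -2.6, 2.2]
finger_gap: 0.0121
grip_force: 19.4
time: 5.38
tool_pos: [0.5198, -0.0682, 0.2896]
ee_rot: [0.0, 0.999, 0.044, 0.0]
contact_force: [-0.2, -1.8, 2.1]
finger_gap: 0.0001
grip_force: 1.0
t 5.375 grip rel pivot XYZ mm [   0.8 -234.5  136.3] units xyz [-0.03  0.01  0.07] rot [ 0. -0.  0.]
```

The fingers shut completely, so the handle slipped out. Look.

Run:
```python
from h import *
im=arm.get_image("scene");cv2.imwrite("pics/ap2.png",cv2.resize(im["frame"][60:210,150:380],(0,0),fx=3,fy=3))
for n in("scene","top"):
    im=arm.get_image(n);W=cloud(im);hsv=cv2.cvtColor(im["frame"],cv2.COLOR_BGR2HSV)
    red=((hsv[...,0]<8)|(hsv[...,0]>172))&(hsv[...,1]>140)&(hsv[...,2]>60)&(im["z_map"]>0)
    red&=(W[...,2]>.155)&(W[...,0]<.57)&(W[...,0]>.45)
    P=W[cv2.erode(red.astype(np.uint8),np.ones((3,3)))>0]
    c=P.mean(0);u,sv,vt=np.linalg.svd(P-c,full_matrices=False);print(n,len(P),c,vt[0],sv/np.sqrt(len(P)))
```

```text
scene 1216 [0.51225156 0.02102272 0.22953071] [ 0.08850979 -0.93028607  0.35599698] [0.08071712 0.00746947 0.00073631]
top 1117 [0.50575798 0.07604312 0.20840162] [-0.07863375  0.93135881 -0.3555102 ] [0.05788514 0.00650482 0.00167368]
```

View pics/ap2.png

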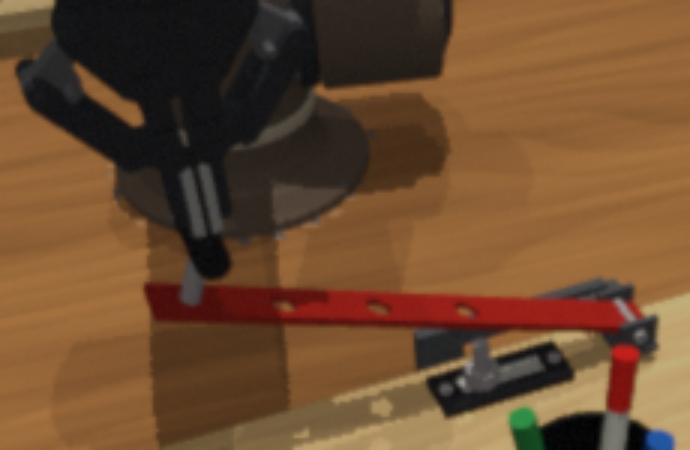

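Run:
```python
from h import *
im=arm.get_image("scene");W=cloud(im);B=np.column_stack([ex,ey,[0,0,1]])
L=((W-pv)@B*1e3).round(0)
s=arm.get_state();print(((s["tool_pos"]-pv)@B*1e3).round(1))
for u,v in((207,119),(211,125),(216,131),(220,137),(222,145),(219,148),(214,155),(200,144)): print((u,v),im["frame"][v,u],L[v,u],round(float(im["z_map"][v,u]),3))
for u in range(212,226,2): print(u,[(v,*L[v,u].astype(int)) for v in range(126,152,3)])
```

```text
[   0.8 -234.4  117.5]
(207, 119) [21 20 19] [   9. -244.  174.] 0.602
(211, 125) [41 41 42] [   7. -240.  162.] 0.613
(216, 131) [69 72 73] [  10. -236.  153.] 0.619
(220, 137) [34 35 35] [  10. -232.  142.] 0.628
(222, 145) [13 13 14] [  20. -234.  135.] 0.627
(219, 148) [10  9 13] [  22. -239.  132.] 0.627
(214, 155) [73 73 77] [   4. -246.  109.] 0.653
(200, 144) [ 41  75 114] [-414. -229. -173.] 1.12
212 [(126, np.int64(11), np.int64(-240), np.int64(163)), (129, np.int64(7), np.int64(-240), np.int64(156)), (132, np.int64(8), np.int64(-242), np.int64(152)), (135, np.int64(10), np.int64(-243), np.int64(148)), (138, np.int64(-2), np.int64(-242), np.int64(135)), (141, np.int64(4), np.int64(-244), np.int64(134)), (144, np.int64(-401), np.int64(-201), np.int64(-172)), (147, np.int64(-3), np.int64(-245), np.int64(119)), (150, np.int64(-1), np.int64(-247), np.int64(115))]
214 [(126, np.int64(13), np.int64(-237), np.int64(163)), (129, np.int64(13), np.int64(-238), np.int64(159)), (132, np.int64(12), np.int64(-239), np.int64(154)), (135, np.int64(9), np.int64(-240), np.int64(147)), (138, 
[... 1915 characters left out ...]
 np.int64(136)), (141, np.int64(14), np.int64(-231), np.int64(137)), (144, np.int64(22), np.int64(-233), np.int64(138)), (147, np.int64(23), np.int64(-235), np.int64(134)), (150, np.int64(21), np.int64(-235), np.int64(127))]
224 [(126, np.int64(8), np.int64(-223), np.int64(156)), (129, np.int64(7), np.int64(-224), np.int64(151)), (132, np.int64(7), np.int64(-225), np.int64(146)), (135, np.int64(-410), np.int64(-166), np.int64(-161)), (138, np.int64(-409), np.int64(-167), np.int64(-169)), (141, np.int64(11), np.int64(-228), np.int64(134)), (144, np.int64(20), np.int64(-230), np.int64(135)), (147, np.int64(20), np.int64(-231), np.int64(131)), (150, np.int64(21), np.int64(-232), np.int64(126))]
```

Depth shows the shut fingertips sitting on the handle's top, about 20 mm above the reported TCP. I raise the arm and check where the tips really are.

```bash
python3 -m jog '[[0,0,0,0,0,-0.8,-1],[0,0,0,0,0,-0.8,-1],[0,0,0,0,0,-0.4,-1],[0,0,0,0,0,0,-1]]'
python3 - <<'E'
from h import *
im=arm.get_image("scene");W=cloud(im);B=np.column_stack([ex,ey,[0,0,1]])
L=(W-pv)@B*1e3;T=(arm.get_state()["tool_pos"]-pv)@B*1e3;print(T)
m=(im["z_map"]>0)&(abs(L[...,0]-T[0])<20)&(abs(L[...,1]-T[1])<40)&(L[...,2]>100)&(L[...,2]<260)
for z in range(110,240,6):
    q=m&(abs(L[...,2]-z)<3)
    if q.any():print(z,q.sum(),L[q].min(0).round(),L[q].max(0).round())
cv2.imwrite("pics/w.png",im["frame"][40:210,150:380].repeat(3,0).repeat(3,1))
E
```

```text
time: 6.08
tool_pos: [0.5199, -0.068, 0.3397]
ee_rot: [-0.0, 0.999, 0.044, 0.0]
contact_force: [0.3, -0.0, -0.6]
finger_gap: -0.0001
grip_force: 0.0
[   0.77486667 -234.34680726  167.01716111]
110 22 [  -2. -250.  107.] [   4. -241.  113.]
116 13 [  -4. -247.  113.] [   3. -243.  118.]
122 8 [  -2. -245.  119.] [  20. -230.  125.]
128 21 [ -19. -245.  125.] [  21. -227.  131.]
134 116 [ -19. -245.  131.] [  21. -227.  137.]
140 105 [ -19. -243.  137.] [  21. -230.  140.]
188 7 [   3. -240.  188.] [  11. -227.  191.]
194 49 [   5. -244.  191.] [  13. -221.  197.]
200 86 [  -5. -247.  197.] [  14. -220.  203.]
206 88 [  -7. -247.  203.] [  14. -220.  209.]
212 95 [  -4. -247.  209.] [  14. -220.  215.]
218 99 [  -6. -247.  215.] [  14. -220.  221.]
224 106 [  -9. -247.  221.] [  13. -220.  227.]
230 93 [  -3. -255.  227.] [  15. -212.  233.]
236 222 [ -11. -266.  233.] [  16. -201.  239.]
```

View pics/w.png

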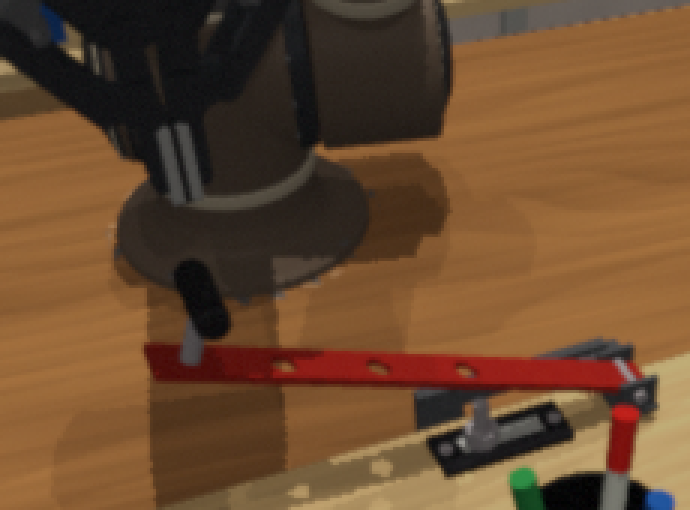

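The pads' lower end (crop (185,200)) is at Z=188 mm, while the reported TCP is at 167. The real fingertips are therefore about 21 mm short of the reported TCP. I correct for that and regrasp lower.

```bash
sed -i 's/arm.pinch_z\]/-0.0397]/' h.py
python3 -m jog '[[0,0,0,0,0.1,0,1],[0,0,0,0,0,0,1],[0,0,0,0,0,0,1],[0,0,0,0,0,0.8,1],[0,0,0,0,0,0.8,1],[0,0,0,0,0,0.8,1],[0,0,0,0,0,0.7,1],[0,0,0,0,0,0,1]]' 40
python3 -m jog '[[0,0,0,0,0,0,0],[0,0,0,0,0,0,-0.5],[0,0,0,0,0,0,-1],[0,0,0,0,0,0,-1],[0,0,0,0,0,0,-1],[0,0,0,0,0,0,-1]]'
python3 -c "
from h import *
to(pv-ey*.237+np.array([0,0,.1304]))"
```

```text
time: 7.12
tool_pos: [0.5191, -0.0705, 0.2608]
ee_rot: [-0.0, 0.999, 0.044, -0.001]
contact_force: [0.2, -0.4, 0.3]
finger_gap: 0.0855
grip_force: 0.0
time: 7.88
tool_pos: [0.5201, -0.0714, 0.2622]
ee_rot: [0.001, 0.999, 0.044, 0.0]
contact_force: [1.1, -4.6, 1.2]
finger_gap: 0.0177
grip_force: 37.3
t 7.875 grip rel pivot XYZ mm [   0.8 -237.6  129.9] units xyz [-0.03 -0.02 -0.02] rot [ 0.02 -0.    0.  ]
```

Gripped at a 17.7 mm gap. Now draw the door open.

```bash
python3 -m jog '[[0,0,0,0,-0.3,0,-1],[0,0,0,0,-0.5,0,-1],[0,0,0,0,-0.5,0,-1],[0,0,0,0,-0.5,0,-1],[0,0,0,0,-0.5,0,-1],[0,0,0,0,-0.5,0,-1],[0,0,0,0,0,0,-1],[0,0,0,0,0,0,-1]]' 50
cat >> h.py <<'E'
def fit():
    out=[]
    for n in("scene","top"):
        im=arm.get_image(n);W=cloud(im);hsv=cv2.cvtColor(im["frame"],cv2.COLOR_BGR2HSV)
        red=((hsv[...,0]<8)|(hsv[...,0]>172))&(hsv[...,1]>140)&(hsv[...,2]>60)&(im["z_map"]>0)
        L=(W-pv)@np.column_stack([ex,ey,[0,0,1]])*1e3
        red&=(L[...,2]>-10)&(abs(L[...,0])<25)&(L[...,1]<110)&(L[...,1]>-320)
        P=L[cv2.erode(red.astype(np.uint8),np.ones((3,3)))>0]
        c=P.mean(0);v=np.linalg.svd(P-c,full_matrices=False)[2][0];v*=-np.sign(v[1])
        phi=np.arctan2(v[2],-v[1]); print(n,"phi",round(phi,3),"yaw err",round(v[0],3),"X",c[0].round(1),"pivot Y if seen",round(c[1]+(c[2]-2.5*np.cos(phi))/max(np.tan(phi),.02),1))
E
python3 -c "
from h import *
to(pv);fit()
s=arm.get_state();print(s['contact_force'])"
```

```text
time: 8.88
tool_pos: [0.5141, -0.0014, 0.2621]
ee_rot: [0.0, 0.999, 0.044, 0.0]
contact_force: [3.4, -3.2, -0.4]
finger_gap: 0.0173
grip_force: 47.8
t 8.875 grip rel pivot XYZ mm [   1.  -167.4  129.8] units xyz [-0.04 -6.7   5.19] rot [ 0.01 -0.01  0.01]
scene phi 0.362 yaw err 0.005 X 1.2 pivot Y if seen 70.0
top phi 0.362 yaw err -0.001 X -0.2 pivot Y if seen 69.7
[ 3.40383258 -4.51195894 -0.67659966]
```

```bash
python3 -m jog '[[0,0,0,0,0.18,0.36,-1],[0,0,0,0,0.18,0.36,-1],[0,0,0,0,0.16,0.37,-1],[0,0,0,0,0.13,0.34,-1],[0,0,0,0,0.12,0.34,-1],[0,0,0,0,0.11,0.34,-1],[0,0,0,0,0,0,-1],[0,0,0,0,0,0,-1]]'
python3 - <<'E'
from h import *
to(pv);fit();print(arm.get_state()['contact_force'])
a=arm.get_image("scene")["frame"][150:205,240:350]
b=arm.get_image("top")["frame"][265:320,250:360]
cv2.imwrite("pics/low.png",cv2.resize(np.vstack([a,b]),(0,0),fx=5,fy=5,interpolation=cv2.INTER_CUBIC))
E
```

```text
time: 9.98
tool_pos: [0.5157, -0.023, 0.2082]
ee_rot: [-0.0, 0.999, 0.044, -0.0]
contact_force: [3.5, -5.2, 0.4]
finger_gap: 0.0165
grip_force: 48.8
t 9.975 grip rel pivot XYZ mm [   0.7 -189.1   75.9] units xyz [-0.03 -7.56  3.04] rot [-0.    0.01  0.  ]
scene phi 0.147 yaw err 0.007 X 0.5 pivot Y if seen 65.7
top phi 0.148 yaw err -0.009 X -0.4 pivot Y if seen 66.1
[ 3.81774148 -5.24269436  0.75514784]
```

View pics/low.png

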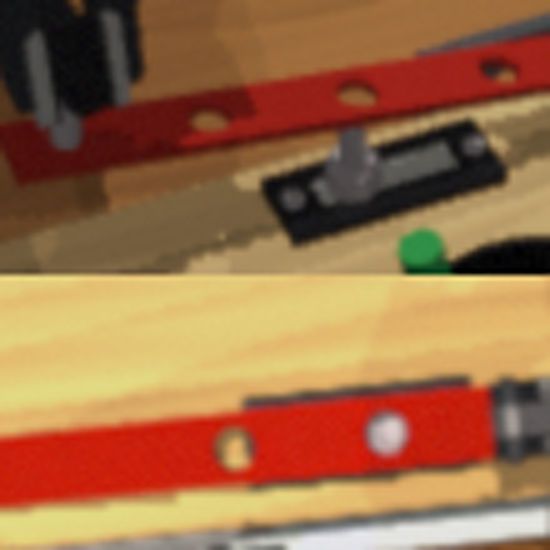

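The scene crop shows hole 2 (355,92) just above and behind the peg (350,150). In the top view the bright peg tip (388,433) shows through hole 2, with no peg in hole 1 (235,450). I measure how well they line up.

Run:
```python
from h import *
im=arm.get_image("top");F=im["frame"][342:362] if 0 else im["frame"]
hsv=cv2.cvtColor(F,cv2.COLOR_BGR2HSV)
print("S");print(hsv[345-0-0:346,320:336,1] if 0 else hsv[344:362,319:337,1])
print("V gray");print(cv2.cvtColor(F,cv2.COLOR_BGR2GRAY)[344:362,319:337])
r0=265+(433-275)/5; print(r0)
v0=int(r0)-7;print(hsv[v0:v0+14,319:337,1]);print(F[v0:v0+14,319:337,0])
```

```text
S
[[177 177 174 179 177 174 176 180 177 180 180 176 178 178 180 179 178 177]
 [180 181 178 176 179 180 177 177 177 174 182 178 182 179 176 178 185 178]
 [177 180 179 177 175 179 178 175 178 180 177 178 177 181 177 176 177 179]
 [176 177 179 175 176 177 178 177 178 179 178 175 180 179 177 178 178 179]
 [179 179 177 176 174 175 175 175 177 176 179 179 176 175 175 173 179 176]
 [174 180 176 174 174 176 174 181 178 178 176 178 176 177 178 180 176 179]
 [176 175 177 178 176 172 175 175 174 178 175 176 174 180 173 174 176 173]
 [174 182 177 179 181 180 176 181 178 175 177 180 180 175 175 180 178 173]
 [176 175 179 179 177 178 175 176 180 176 176 175 176 175 175 172 176 176]
 [176 175 181 177 177 174 175 178 181 175 173 176 175 174 175 176 175 176]
 [178 175 172 174 176 175 174 177 175 173 173 173 178 179 175 174 178 179]
 [176 178 176 178 179 178 177 176 181 175 179 174 178 176 176 178 176 173]
 [176 177 176 173 182 177 177 180 177 176 177 178 176 177 177 176 177 178]
 [177 176 181 177 180 178 177 175 180 178 179 178 175 175 177 179 176 177]
 [177 178 177 181 180 174 179 179 179 178 174 17
[... 3018 characters left out ...]
 42   7  12  10  12  11]
 [ 10  11  11  21  63 107 135 158 182 190 173 130  67  20   8  10  15  11]
 [ 10   9  12  32  85 139 167 182 197 202 189 149  82  22  13   9  12  13]
 [ 10  11   9  35  91 148 173 185 198 201 190 152  88  31   7  14   9  16]
 [ 10  12  12  34  88 144 169 177 188 194 185 145  86  29  14  14  18  10]
 [ 10   9  13  22  76 132 167 171 175 182 168 122  62  17  16   9  11  12]
 [ 10  10  12  12  52 106 143 162 163 158 134  85  34  15   9  13  11  12]
 [ 10  15  12  10  21  53  87 117 125 111  86  46  19   8   9  10  10  12]
 [ 10  11  10   9   9  15  34  55  61  53  38  22   9  10   9   9  14   8]
 [ 14   9  11   9  12  11  12  15  18  13  13  12  22  13  23  15  20  22]]
```

Hole and peg agree to within about 1 mm. I now lower gently, watching the force.

```bash
python3 -m jog '[[0,0,0,0,0.04,0.11,-1],[0,0,0,0,0.04,0.11,-1],[0,0,0,0,0.03,0.1,-1],[0,0,0,0,0,0,-1]]'
python3 -m jog '[[0,0,0,0,0.03,0.06,-1],[0,0,0,0,0,0,-1]]'
python3 -m jog '[[0,0,0,0,0.02,0.06,-1],[0,0,0,0,0,0,-1]]'
python3 -m jog '[[0,0,0,0,0.02,0.06,-1],[0,0,0,0,0,0,-1]]'
python3 -c "
from h import *
to(pv);fit()"
```

```text
time: 10.72
tool_pos: [0.516, -0.0256, 0.2008]
ee_rot: [-0.0, 0.999, 0.044, -0.0]
contact_force: [4.0, -4.6, 0.5]
finger_gap: 0.0162
grip_force: 49.3
time: 10.98
tool_pos: [0.5161, -0.0263, 0.1996]
ee_rot: [-0.0, 0.999, 0.044, 0.0]
contact_force: [2.7, -3.5, 2.0]
finger_gap: 0.0163
grip_force: 49.4
time: 11.22
tool_pos: [0.5161, -0.0268, 0.1981]
ee_rot: [-0.0, 0.999, 0.044, 0.0]
contact_force: [3.3, -3.5, 3.3]
finger_gap: 0.0166
grip_force: 49.5
time: 11.48
tool_pos: [0.5161, -0.0276, 0.1964]
ee_rot: [0.0, 0.999, 0.044, -0.0]
contact_force: [4.4, -4.0, 2.1]
finger_gap: 0.0168
grip_force: 49.8
t 11.475 grip rel pivot XYZ mm [   0.7 -193.7   64.1] units xyz [-0.03 -7.75  2.56] rot [0.01 0.   0.  ]
scene phi 0.104 yaw err 0.007 X 0.4 pivot Y if seen 61.6
top phi 0.102 yaw err -0.008 X -0.2 pivot Y if seen 64.6
```

```bash
python3 -m jog '[[0,0,0,0,0.0,0.06,-1],[0,0,0,0,0,0,-1]]'
python3 -m jog '[[0,0,0,0,0.01,0.06,-1],[0,0,0,0,0,0,-1]]'
python3 -m jog '[[0,0,0,0,0.01,0.06,-1],[0,0,0,0,0,0,-1]]'
python3 -c "
from h import *
to(pv);fit()"
```

```text
time: 11.82
tool_pos: [0.5162, -0.0278, 0.195]
ee_rot: [0.001, 0.999, 0.044, -0.0]
contact_force: [4.5, -4.5, 1.6]
finger_gap: 0.0165
grip_force: 49.9
time: 12.08
tool_pos: [0.5162, -0.0281, 0.1935]
ee_rot: [0.001, 0.999, 0.044, -0.0]
contact_force: [4.2, -4.7, 2.2]
finger_gap: 0.0161
grip_force: 49.9
time: 12.32
tool_pos: [0.5162, -0.0283, 0.1921]
ee_rot: [0.0, 0.999, 0.044, 0.0]
contact_force: [2.8, -5.8, 2.4]
finger_gap: 0.0161
grip_force: 50.0
t 12.325 grip rel pivot XYZ mm [   0.7 -194.4   59.8] units xyz [-0.03 -7.78  2.38] rot [ 0.01 -0.    0.  ]
scene phi 0.087 yaw err 0.006 X 0.6 pivot Y if seen 60.6
top phi 0.087 yaw err -0.004 X -0.3 pivot Y if seen 63.0
```

The bar's underside is now below the peg tip with only about 2 N, so the peg is in the hole. Keep lowering.

```bash
python3 -m jog '[[0,0,0,0,0.01,0.08,-1],[0,0,0,0,0.02,0.08,-1],[0,0,0,0,0,0,-1]]'
python3 -m jog '[[0,0,0,0,0.01,0.08,-1],[0,0,0,0,0.02,0.08,-1],[0,0,0,0,0,0,-1]]'
python3 -m jog '[[0,0,0,0,0.01,0.08,-1],[0,0,0,0,0.02,0.08,-1],[0,0,0,0,0,0,-1]]'
python3 -c "
from h import *
to(pv);fit()"
```

```text
time: 12.8
tool_pos: [0.5163, -0.029, 0.1879]
ee_rot: [0.0, 0.999, 0.044, -0.0]
contact_force: [4.0, -4.8, 1.6]
finger_gap: 0.0164
grip_force: 50.1
time: 13.18
tool_pos: [0.5163, -0.0297, 0.1839]
ee_rot: [0.0, 0.999, 0.044, -0.0]
contact_force: [3.7, -4.7, 1.5]
finger_gap: 0.0163
grip_force: 50.2
time: 13.55
tool_pos: [0.5164, -0.0304, 0.18]
ee_rot: [0.0, 0.999, 0.044, 0.0]
contact_force: [3.5, -5.2, 1.6]
finger_gap: 0.0161
grip_force: 50.2
t 13.55 grip rel pivot XYZ mm [   0.7 -196.5   47.7] units xyz [-0.03 -7.86  1.9 ] rot [0.01 0.   0.  ]
scene phi 0.043 yaw err 0.004 X 0.7 pivot Y if seen 50.7
top phi 0.041 yaw err -0.005 X -0.3 pivot Y if seen 58.0
```

```bash
python3 -m jog '[[0,0,0,0,0.01,0.08,-1],[0,0,0,0,0.02,0.08,-1],[0,0,0,0,0,0,-1]]'
python3 -m jog '[[0,0,0,0,0.01,0.08,-1],[0,0,0,0,0.02,0.06,-1],[0,0,0,0,0,0,-1]]'
python3 -m jog '[[0,0,0,0,0,0.05,-1],[0,0,0,0,0,0.04,-1],[0,0,0,0,0,0,-1]]'
python3 -c "
from h import *
to(pv);fit()"
```

```text
time: 14.02
tool_pos: [0.5165, -0.0311, 0.1758]
ee_rot: [0.0, 0.999, 0.044, -0.0]
contact_force: [4.3, -3.9, 1.9]
finger_gap: 0.0162
grip_force: 50.5
time: 14.4
tool_pos: [0.5165, -0.0317, 0.1725]
ee_rot: [0.0, 0.999, 0.044, -0.0]
contact_force: [3.1, -4.2, 2.1]
finger_gap: 0.0167
grip_force: 50.5
time: 14.78
tool_pos: [0.5166, -0.0319, 0.1704]
ee_rot: [0.0, 0.999, 0.044, 0.0]
contact_force: [2.4, -4.5, 2.6]
finger_gap: 0.0168
grip_force: 50.7
t 14.775 grip rel pivot XYZ mm [   0.8 -198.    38.1] units xyz [-0.03 -7.92  1.52] rot [ 0.01 -0.    0.  ]
scene phi 0.008 yaw err 0.006 X 0.9 pivot Y if seen -57.8
top phi 0.009 yaw err -0.003 X -0.2 pivot Y if seen -20.1
```

```bash
python3 -m jog '[[0,0,0,0,0,0.04,-1],[0,0,0,0,0,0.04,-1],[0,0,0,0,0,0,-1]]'
python3 -m jog '[[0,0,0,0,0,0.04,-1],[0,0,0,0,0,0.03,-1],[0,0,0,0,0,0,-1]]'
python3 -c "
from h import *
to(pv);fit()"
```

```text
time: 15.25
tool_pos: [0.5165, -0.0321, 0.1682]
ee_rot: [0.001, 0.999, 0.044, -0.0]
contact_force: [3.6, -5.1, 1.8]
finger_gap: 0.0165
grip_force: 50.9
time: 15.62
tool_pos: [0.5167, -0.0321, 0.168]
ee_rot: [0.001, 0.999, 0.044, 0.001]
contact_force: [0.3, -4.6, 10.7]
finger_gap: 0.016
grip_force: 51.9
t 15.625 grip rel pivot XYZ mm [   0.8 -198.2   35.7] units xyz [-0.03 -7.93  1.42] rot [ 0.02 -0.02  0.  ]
scene phi -0.001 yaw err 0.007 X 0.9 pivot Y if seen -113.6
top phi -0.001 yaw err -0.003 X -0.3 pivot Y if seen -52.5
```

The end stop is reached (phi ≈ 0, 10.7 N). I relax, let the spring seat the hole on the peg, then let go.

```bash
python3 -m jog '[[0,0,0,0,0.02,-0.03,-1],[0,0,0,0,0.03,-0.02,-1],[0,0,0,0,0.03,0,-1],[0,0,0,0,0,0,-1]]' 
python3 -m jog '[[0,0,0,0,0.02,0,-1],[0,0,0,0,0.02,0,-1],[0,0,0,0,0,0,-1]]' 
python3 -c "
from h import *
to(pv);fit()"
```

```text
time: 16.23
tool_pos: [0.5167, -0.0338, 0.1681]
ee_rot: [0.0, 0.999, 0.044, 0.0]
contact_force: [3.4, -4.8, 4.4]
finger_gap: 0.0163
grip_force: 51.2
time: 16.6
tool_pos: [0.5168, -0.0344, 0.1681]
ee_rot: [-0.0, 0.999, 0.044, 0.0]
contact_force: [3.1, -3.0, 5.8]
finger_gap: 0.0162
grip_force: 51.2
t 16.6 grip rel pivot XYZ mm [   0.7 -200.6   35.8] units xyz [-0.03 -8.02  1.44] rot [-0.   -0.    0.01]
scene phi 0.001 yaw err 0.009 X 0.9 pivot Y if seen -113.2
top phi -0.001 yaw err -0.006 X -0.2 pivot Y if seen -59.0
```

```bash
python3 -m jog '[[0,0,0,0,0.03,0,-1],[0,0,0,0,0.03,0,-1],[0,0,0,0,0,0,-1],[0,0,0,0,0,0,-1]]' 20
python3 -m jog '[[0,0,0,0,0,0,-0.4],[0,0,0,0,0,0,0],[0,0,0,0,0,0,0.5],[0,0,0,0,0,0,1],[0,0,0,0,0,0,1],[0,0,0,0,0,0,1]]'
python3 - <<'E'
from h import *
to(pv);fit()
a=arm.get_image("scene")["frame"][120:210,200:350]
cv2.imwrite("pics/rel.png",cv2.resize(a,(0,0),fx=5,fy=5,interpolation=cv2.INTER_CUBIC))
E
```

```text
time: 17.2
tool_pos: [0.5168, -0.0346, 0.1681]
ee_rot: [-0.002, 0.999, 0.045, 0.0]
contact_force: [1.6, 1.9, 5.7]
finger_gap: 0.0164
grip_force: 51.2
time: 17.95
tool_pos: [0.5168, -0.036, 0.168]
ee_rot: [-0.0, 0.999, 0.044, -0.0]
contact_force: [-0.1, 0.2, 0.2]
finger_gap: 0.0853
grip_force: 0.0
t 17.95 grip rel pivot XYZ mm [   0.7 -202.2   35.7] units xyz [-0.02 -8.09  1.43] rot [-0.  0.  0.]
scene phi 0.001 yaw err 0.003 X 0.7 pivot Y if seen -113.0
top phi -0.0 yaw err -0.001 X -0.2 pivot Y if seen -53.0
```

View pics/rel.png

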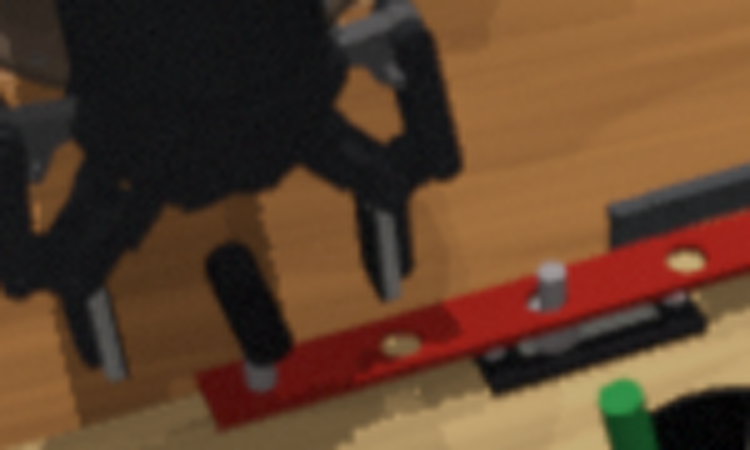

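The peg (550,285) stands through the middle hole, the bar is level, and the fingers are clear of the handle. I lift away and hand in.

```bash
python3 -m jog '[[0,0,0,0,0,-0.5,1],[0,0,0,0,0,-1,1],[0,0,0,0,0,-1,1],[0,0,0,0,0,-1,1],[0,0,0,0,0,-1,1],[0,0,0,0,0,0,1],[0,0,0,0,0,0,1]]'
python3 -c "
from h import *
fit(); print(arm.finish_job())"
```

```text
time: 18.98
tool_pos: [0.5168, -0.036, 0.28]
ee_rot: [-0.0, 0.999, 0.044, -0.0]
contact_force: [-1.0, 0.5, -0.1]
finger_gap: 0.085
grip_force: 0.0
scene phi 0.001 yaw err 0.004 X 0.7 pivot Y if seen -115.6
top phi -0.001 yaw err -0.004 X -0.1 pivot Y if seen -67.9
the job is handed in; nothing more can be done
None
```

The job is handed in at about 19 s (no verdict came back): the bar lies level with the peg through its middle hole, the door is held open about 70 mm, and the gripper is clear; a first grasp slipped off the handle because the real fingertips sit about 21 mm short of the reported TCP.

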